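# Uncover the terminal housing and hold its sprung guard open at 45 degrees

### The arm

A 7-joint arm with a two-finger parallel gripper is mounted at the origin on a cart in front of the work surface, level with it; the furniture and walls round the work are solid. World frame = base frame: x ahead of the robot, y to its left, z up, the work surface at z = 0. Lengths are in m, angles in rad, forces in N, time in s.
With the tool pointing down it reaches from about 0.4 to 0.85 m from the base axis. Payload 4.5 kg.
Tool frame: the origin (TCP) lies midway between the tips of the shut fingers; the grasp point (between the pads) lies 19 mm behind it; x points along the fingers, y is the direction in which the jaws open and shut, and the axes are right-handed (so a half turn about x gives the same grasp; the last joint's range is limited). The gripper opens to 88 mm and grips with 3 to 60 N. Pads are 18 mm wide; open, the fingers measure 123 mm over their backs; the gripper's body (75 mm by 187 mm) begins 45 mm behind the grasp point.
Start: joints at [-1.209, 0.689, -0.195, 1.565, 0.157, 0.902, -0.215], TCP at [0.201, 0.592, 0.203] pointing down, gripper open.
Joint ranges: [-3.01, 3.01], [-0.46, 2.08], [-1.47, 1.51], [0.13, 2.56], [-1, 4.14], [0.04, 2.09], [-2.66, 2.66]. Speed limits (rad/s): [2.57, 2.57, 3.14, 3.14, 3.14, 3.14, 3.14].

### API

Orientations are given as a 3x3 rotation matrix whose columns are the frame's x, y, z axes.
In Python, from station import ctrl, imaging, job_done gives the robot as it stands. The module is installed in compiled form; this text tells all that it offers.
- The arm moves only by the tool play_rows, never from a script. Its argument "deltas" is a list of rows, each an object with "offset": the shift along the tool's x, y, z in mm, a list of three; "turn": the turn, a rotation vector about the tool's x, y, z in degrees, a list of three. A call has 1 to 8 rows; each row shifts and turns the commanded pose from where the row before left it, along the tool's axes as they then stand; what a row does not reach is not made up. A row lasts 1/8 s, in which the tool goes at most 62.5 mm and 10.7 degrees, less where a joint would pass 70% of its speed; a pose out of reach is approached as far as the arm can. A call with a gripper value outside its range is refused whole. "hand" is the finger opening in mm, from 0 to 88.1, set as the call begins (left out, the last holds). The fingers move at their own pace and stop on an object; "grip_force" is the grip in N (left out, the last holds). Time passes only in rows, so rows that do not move let the fingers close. It gives the time, the measured TCP pose, the force and the opening at its end, in the units of the state.
- ctrl.state(): the state, without advancing time (a new reading comes with each control period).
- imaging.capture(name): name is "scene" or "top" or "wrist"; returns a dict with "color" (480x640x3 uint8, blue, green, red), "depth" (480x640 float32, m along the optical axis (not along the pixel's ray), 0 where there is no reading), "fx", "fy", "cx", "cy" (pixels), "camera_from_world" (4x4, takes a point from world to camera coordinates); the wrist camera has in their place "mount" (4x4, takes a point from camera to tool coordinates, whose origin is the TCP and whose axes are the tool frame's). Camera axes: x right, y down, z forward; pixel columns grow to the right and rows downward; lengths in m; the calibration is good to about 2 mm. A picture is of the moment at which its call begins: read the wrist's pose just before it.
- job_done(): hands the job in, once; it reports no verdict.
The state is a dict: "time_s": time; "qpos": joint angles; "qd": joint speeds; "effort": joint torques, N m; "tcp_pos": TCP position; "tcp_rot": TCP orientation; "force": force on the tool from outside, world axes, zero at the start; "wrist_torque": the same for the moment, N m; "grip_width": finger opening in m.
Only numpy, scipy, OpenCV 4.12 (cv2) and the standard library are available. Lean on these libraries where they do the work, as an engineer would, in place of code of your own. Each camera call takes 0.05 s, during which the arm holds its last target. There are 200 camera calls.

### The job

Open the grey terminal housing for inspection: lift its loose cover plate off the two locating pins and set it down gently, flat and handle up, in the middle of the white soldering board. Then raise the sprung guard flap inside the housing by its pull bar to 45 degrees and finish while still holding it there, because it springs shut if let go. Leave the other things on the bench where they are.

Things in the scene. Friction and masses are not known exactly. Their poses are not given: they have to be found in the camera images.
- housing: Fixed grey housing, open on top, 130 x 142 x 80 mm (x, y, z), on the left or the right. Origin: centre of its underside; x points from front (pull bar) to back (hinge). Side walls along x at y = +-63 mm, 16 mm thick, 80 mm high, carry the cover; front and back walls are 50 mm high. Pins on the side walls: 6 mm thick, 12 mm tall, at (-45, +63) and (+45, -63) mm.
- cover: The loose cover plate, on the housing at the start: aluminium, 130 x 146 x 4 mm (x, y, z), 0.2 to 0.45 kg, two 9 mm holes that fit over the pins. Origin: centre of its underside; z up, on the handle side; x along the handle. It bars the guard from opening.
- cover_handle (a point): Middle of the bridge handle on the cover plate: a dark round bar 12 mm thick and 90 mm long along the plate's x axis, its axis 32 mm above the plate's underside (28 mm above its top face; the plate's centre lies straight below). Axes as the plate's. Grip across the bar from above.
- solder_board: White flat soldering board, fixed, 150 x 290 x 29 mm (x, y, z). Origin: centre of its underside, on the bench. The free flat top is 29 mm up.
- guard (a joint): Opening angle of the guard flap, rad: 0 shut (flat), 0.785 = 45 degrees, stop at 1.75. Grey plastic plate 116 x 100 x 3 mm, hinged at the housing's back along its y axis; the front edge rises and swings back over the housing. A spring pulls it shut at every angle: about 1.5 N at the pull bar when shut, 2.5 N at 45 degrees.
- guard_bar (a point): Middle of the guard's black pull bar: 12 mm thick, 26 mm long, along the housing's y axis, on a 12 mm wide tongue in front of the flap. When shut it is 86 mm in front of the housing's origin, 70 mm above the bench, ahead of the cover plate; it moves with the guard. Its flat ends are free: pinched end to end from above, it turns between the fingers as the flap swings.
- guard_hinge (a point): Point on the guard's hinge axis, midway along it, fixed to the housing (54 mm behind its origin, 56 mm up); the axis runs along the housing's y. With the guard shut the pull bar lies 140 mm in front of it and 14 mm above it.
- charcoal_block: Bystander: black block 45 x 71 x 22 mm lying behind the work. Origin: centre of its underside.
- pliers_black: Bystander: pliers with black handles, 126 x 58 x 11 mm, at the bench's front left. Origin: centre of the underside.
- wax_block: Bystander: green block 32 x 61 x 18 mm, at the bench's front right. Origin: centre of its underside. Farther right, 0.67 m from the robot and 49 degrees to its right, stands a thin steel post 1 m tall: swing the arm past it drawn in.

How it is judged:
On the way, in this order (a step that is already met when the one before it is completed fails the run):
1. the cover plate lies flat, handle up, on the soldering board, let go (x of cover_handle in the frame of solder_board between -0.045 and 0.045 m and y of cover_handle in the frame of solder_board between -0.085 and 0.085 m and z of cover_handle in the frame of solder_board between 0.055 and 0.067 m and angle between cover_handle's own z axis and vertical below 0.08 rad and contact force between the fingers and cover below 0.1 N and linear speed of cover below 0.02 m/s), for 0.2 s.
2. the guard is held open at 45 degrees by the gripper (value of joint guard between 0.68 and 0.89 rad and contact force between the fingers and guard above 0.3 N), for 0.3 s.
At the end, for the whole second after the job is handed in: The gripper's fingers hold the guard still at 45 degrees (within 6 degrees: 0.68 to 0.89 rad), nothing else props it, and the cover plate lies at rest, flat and handle up on the soldering board, its middle within 45 mm (across) and 85 mm (along) of the board's middle (all of step 1 and all of step 2 and contact force between guard and charcoal_block below 0.1 N and contact force between guard and pliers_black below 0.1 N and contact force between guard and wax_block below 0.1 N and contact force between guard and cover below 0.1 N and velocity of joint guard between -0.1 and 0.1 rad/s); the arm keeps its last pose, push and grip.
It fails at once if the cover plate is dropped or thrown (falls faster than 0.7 m/s out of the fingers) (linear speed of cover above 0.7 m/s and contact force between the fingers and cover below 0.1 N).
It fails at once if one of the other things on the bench is moved by more than 25 mm (distance of any of charcoal_block, pliers_black, wax_block from where it was at the start of the episode above 0.025 m).
It also fails if it takes over 64 s, if anything falls off the work surface, if the arm or the gripper's body presses on something with over 40 N, if the wrist force passes 120 N, or if a joint passes its speed limit or range.

## Working session

There is one attempt and no reset: what is moved stays moved. The work goes in short steps, Python scripts to look and compute and a tool call to move; the robot and the scene stay as the last step left them, time stands still between calls to the robot, and variables do not carry over. Pictures are saved under pics/ and viewed, about 8 in all and at most 12, crops included, and the job is handed in when it is done.

Besides the shell and the picture viewer there is one more tool, called after "Request:" as name([rows], argument=value, ...), one row to a line, values as JSON. play_rows: Moves the arm, as the interface text tells. Its arguments: {"type":"object","properties":{"deltas":{"type":"array"},"hand":{"type":"number"},"grip_force":{"type":"number"}},"required":["deltas"]}

```bash
mkdir -p pics
cat > h.py <<'E'
import numpy as np, cv2
from station import ctrl, imaging
np.set_printoptions(precision=4,suppress=True)
def cap(n,save=None):
    s=ctrl.state(); c=imaging.capture(n)
    if n=='wrist':
        T=np.eye(4);T[:3,:3]=s['tcp_rot'];T[:3,3]=s['tcp_pos']; c['wfc']=T@c['mount']
    else: c['wfc']=np.linalg.inv(c['camera_from_world'])
    np.savez('%s.npz'%n,**c)
    if save: cv2.imwrite('pics/'+save,c['color'])
    return c
def ray(c,u,v):
    d=c['wfc'][:3,:3]@np.array([(u-c['cx'])/c['fx'],(v-c['cy'])/c['fy'],1]); return c['wfc'][:3,3],d
def plane(c,u,v,z):
    o,d=ray(c,u,v); return o+d*(z-o[2])/d[2]
def pts(c):
    v,u=np.mgrid[:480,:640]; z=c['depth']
    P=np.stack([(u-c['cx'])/c['fx']*z,(v-c['cy'])/c['fy']*z,z],-1)
    return P@c['wfc'][:3,:3].T+c['wfc'][:3,3]
E
python3 - <<'E'
from h import *
a=cap('scene');b=cap('top')
cv2.imwrite('pics/a.png',a['color']);cv2.imwrite('pics/b.png',b['color'])
print(a['wfc'],b['wfc'],b['fx'])
s=ctrl.state();print(s)
E
```

```text
[[ 0.789  -0.4457  0.4227 -0.0023]
 [-0.6143 -0.5751  0.5402 -0.7035]
 [ 0.0023 -0.686  -0.7276  1.1153]
 [ 0.      0.      0.      1.    ]] [[ 0.0078 -0.9897  0.1428  0.3996]
 [-0.9996 -0.0036  0.0294  0.0368]
 [-0.0286 -0.1429 -0.9893  1.2058]
 [ 0.      0.      0.      1.    ]] 493.51335530270114
{'time_s': 0.1, 'qpos': array([-1.2092,  0.6899, -0.1945,  1.5662,  0.1573,  0.9025, -0.2151]), 'qd': array([-0.0017, -0.001 ,  0.0001, -0.0035,  0.0006, -0.0023, -0.0007]), 'effort': array([ -0.0036, -52.8499,  -1.2716, -15.3838,  -0.0526,   0.0021,
         0.0001]), 'tcp_pos': array([0.2011, 0.5911, 0.2027]), 'tcp_rot': array([[-0.0004,  0.3219,  0.9468],
       [-0.0016,  0.9468, -0.3219],
       [-1.    , -0.0017,  0.0001]]), 'force': array([-0.19  ,  0.1073, -0.4312]), 'wrist_torque': array([-0.0192,  0.0045,  0.0235]), 'grip_width': 0.08814026045300757}
```

View pics/a.png

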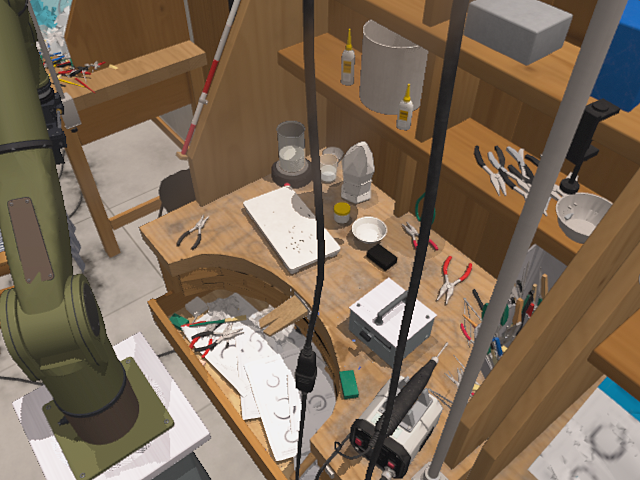

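View pics/b.png

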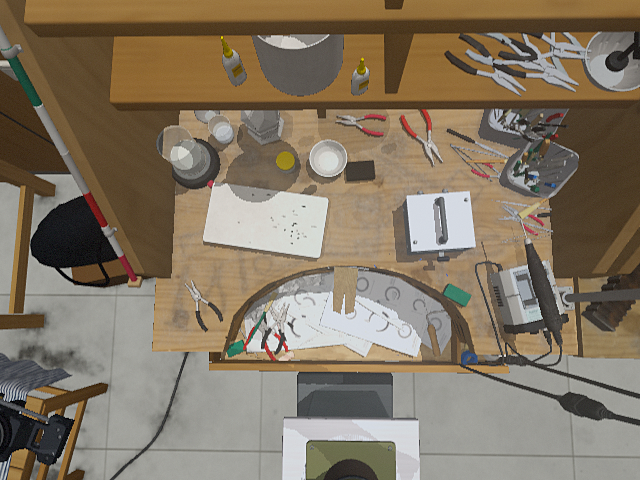

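The scene view shows the housing with its cover at about (392,318), the handle running from (375,325) to (408,292), and the board at (292,230). The top view shows the cover at (440,222), its handle at x≈438 (rows 197–245), and the board at (266,220). Next I measure these and zoom in on the housing.

Run:
```python
from h import *
ims=[]
for n,(u0,v0,u1,v1) in (('scene',(335,265,455,385)),('top',(380,165,500,285))):
    c=cap(n); ims.append(cv2.resize(c['color'][v0:v1,u0:u1],(390,390),interpolation=cv2.INTER_CUBIC))
    P=pts(c); ok=c['depth']>0
    roi=ok&(P[...,0]>.25)&(P[...,0]<.9)
    hsv=cv2.cvtColor(c['color'],cv2.COLOR_BGR2HSV)
    for nm,zlo,zhi,yl,yh,vm in (('cover',.076,.092,-.5,0.,120),('board',.02,.036,0.0,.5,150)):
        m=(roi&(P[...,2]>zlo)&(P[...,2]<zhi)&(P[...,1]>yl)&(P[...,1]<yh)&(hsv[...,2]>vm)&(hsv[...,1]<60)).astype(np.uint8)
        m=cv2.morphologyEx(m,cv2.MORPH_CLOSE,np.ones((9,9)))
        k,l,st,_=cv2.connectedComponentsWithStats(m); i=1+st[1:,4].argmax(); m=l==i
        q=P[m&ok]; r=cv2.minAreaRect((q[:,:2]*1000).astype(np.float32)); print(n,nm,st[i],r,np.median(q[:,2]))
        # ray version of outline
        k_=cv2.findContours(m.astype(np.uint8),0,2)[0][0][:,0]
        z=np.median(q[:,2]); w=np.array([plane(c,u,v,z)[:2]*1000 for u,v in k_],np.float32); print('  ray',cv2.minAreaRect(w))
    m=roi&(P[...,2]>.098)&(P[...,2]<.135)&(P[...,1]>-.4)&(P[...,1]<-.0)&(hsv[...,2]<110)
    k,l,st,_=cv2.connectedComponentsWithStats(m.astype(np.uint8));i=1+st[1:,4].argmax(); q=P[l==i]; print(n,'handle',st[i],cv2.minAreaRect((q[:,:2]*1000).astype(np.float32)),np.percentile(q[:,2],[5,50,95]))
cv2.imwrite('pics/c.png',np.hstack(ims))
```

```text
scene cover [ 349  278   88   70 2741] ((448.77008056640625, -294.2506408691406), (545.2997436523438, 186.06080627441406), 30.008289337158203) 0.0859782864436941
  ray ((606.36767578125, -203.3099365234375), (130.9683837890625, 147.8074951171875), 4.2393975257873535)
scene board [ 243  186   97   83 4123] ((516.4590454101562, -33.296112060546875), (852.7701416015625, 214.5140380859375), 66.79862976074219) 0.030831990180861357
  ray ((619.5725708007812, 208.48684692382812), (293.1329040527344, 149.12791442871094), 81.86241149902344)
scene handle [351 419  24  20 263] ((368.7651672363281, -376.22198486328125), (22.001224517822266, 45.4117317199707), 15.315918922424316) [0.0995 0.1134 0.1177]
top cover [ 406  192   70   60 3602] ((606.7665405273438, -204.6078643798828), (130.814208984375, 147.58790588378906), 4.266201496124268) 0.08444581467917989
  ray ((606.3402099609375, -204.1343231201172), (130.25802612304688, 146.57276916503906), 4.25115966796875)
top board [ 203  183  126   75 6993] ((620.455322265625, 207.02590942382812), (290.3699035644531, 149.6714630126953), 81.72664642333984) 0.02908260678720498
  ray ((620.0509033203125, 206.37698364257812), (289.1507263183594, 148.74069213867188), 81.80745697021484)
top handle [515 321  24  13 199] ((369.56329345703125, -377.46783447265625), (21.0091552734375, 44.73229217529297), 9.003005027770996) [0.1001 0.1128 0.1171]
```

View pics/c.png

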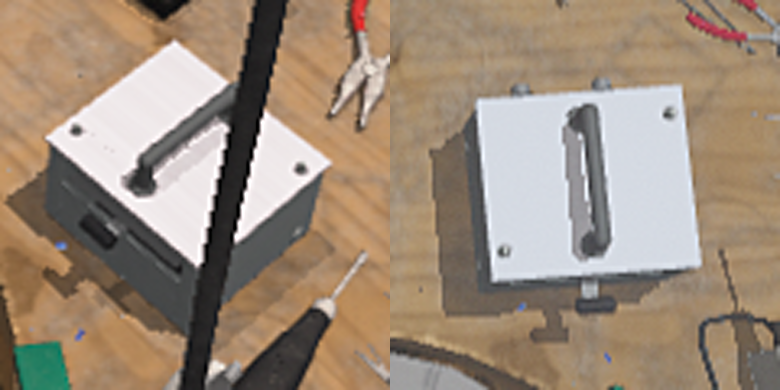

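The crops show the pull bar on the robot's side of the housing, and both views agree: cover centre (606,-204) mm, yaw +4.25°, and board centre (620,207) mm, yaw −8.2°. Now a check for obstacles and a move plan.

```bash
cat >> h.py <<'E'
def go(p,yaw):
    "rotation about tool x first (deg), then offset in the turned tool axes (mm); tool down, jaw at yaw+90"
    s=ctrl.state(); R=np.array(s['tcp_rot']); a=np.radians(yaw)
    G=np.array([[0,-np.sin(a),np.cos(a)],[0,np.cos(a),np.sin(a)],[-1,0,0]])
    from scipy.spatial.transform import Rotation as Ro
    print('turn',np.degrees(Ro.from_matrix(R.T@G).as_rotvec()),'offset after turn',G.T@(np.array(p)-s['tcp_pos'])*1000,'now',s['tcp_pos'],'F',s['force'],'w',s['grip_width'],'t',s['time_s'])
E
python3 - <<'E'
from h import *
for n in('top','scene'):
    z=np.load(n+'.npz');c=dict(z);P=pts(c);ok=c['depth']>0
    for zl in(.12,.2,.35):
        m=ok&(P[...,2]>zl)&(P[...,2]<.9)&(P[...,0]>.15)&(P[...,0]<.75)&(abs(P[...,1])<.65)
        k,l,st,_=cv2.connectedComponentsWithStats(m.astype(np.uint8))
        for i in range(1,k):
            if st[i,4]>15: q=P[l==i];print(n,zl,st[i],q.min(0),q.max(0))
go([.50,-.1,.25],4.25)
E
```

```text
top 0.12 [    0    26   161   262 15447] [0.4464 0.4372 0.1201] [0.75   0.4699 0.6567]
top 0.12 [633  52   7   8  42] [ 0.7447 -0.3796  0.5554] [ 0.7495 -0.3706  0.5722]
top 0.12 [  534   110   106   166 10131] [ 0.4807 -0.5788  0.12  ] [ 0.75   -0.3965  0.3803]
top 0.12 [512 149  21  22 193] [ 0.711  -0.3938  0.12  ] [ 0.7498 -0.3503  0.2023]
top 0.12 [157 150  40  17 254] [0.7239 0.355  0.1202] [0.7499 0.4275 0.176 ]
top 0.12 [525 168  12  12  59] [ 0.6833 -0.3992  0.1209] [ 0.7061 -0.3662  0.1784]
top 0.12 [548 172  14   4  17] [ 0.6949 -0.4405  0.1208] [ 0.7054 -0.4366  0.1798]
top 0.12 [538 177  20   2  26] [ 0.6826 -0.4331  0.1215] [ 0.7002 -0.4159  0.1792]
top 0.12 [545 183  11   5  38] [ 0.6632 -0.4362  0.1243] [ 0.6855 -0.4196  0.1788]
top 0.12 [531 185   8   8  47] [ 0.6569 -0.4064  0.1209] [ 0.682  -0.3878  0.1686]
top 0.12 [ 514  219   49  148 2002] [ 0.2897 -0.4344  0.12  ] [ 0.5999 -0.3527  0.1745]
top 0.12 [582 289  58  13 580] [ 0.4245 -0.5069  0.1205] [ 0.4443 -0.4932  0.3232]
top 0.12 [585 379  55  20 269] [ 0.252  -0.5002  0.12  ] [ 0.2634 -0.4891  0.3   ]
top 0.12
[... 2554 characters left out ...]
scene 0.35 [ 204    0   70   90 3925] [0.5527 0.434  0.35  ] [0.7499 0.4746 0.5418]
scene 0.35 [ 457   39  153  358 8494] [ 0.4215 -0.5145  0.3502] [ 0.75   -0.3787  0.8999]
scene 0.35 [ 294   44   31  348 3389] [ 0.2381 -0.3848  0.3501] [ 0.2708 -0.339   0.9   ]
scene 0.35 [ 370  114   79  351 3584] [ 0.251  -0.5128  0.3501] [ 0.2653 -0.496   0.8999]
scene 0.35 [ 520  167  120  177 5796] [ 0.581  -0.5168  0.35  ] [ 0.7499 -0.4856  0.6099]
scene 0.35 [ 552  241   88  129 3823] [ 0.583  -0.5872  0.35  ] [ 0.7495 -0.5454  0.5429]
turn [-23.0225  -0.008    0.0615] offset after turn [ -47.0738 -711.5945  246.8418] now [0.2011 0.5913 0.2029] F [-0.1704 -0.0188 -0.0379] w 0.08805096184801098 t 0.2
```

Request:
play_rows([
  {"offset": [-20,0,0],"turn": [-7.7,0,0]},
  {"offset": [-20,0,0],"turn": [-7.7,0,0]},
  {"offset": [-10,0,0],"turn": [-7.6,0,0]},
  {"offset": [0,-50,14],"turn": [0,0,0]},
  {"offset": [0,-50,14],"turn": [0,0,0]},
  {"offset": [0,-50,14],"turn": [0,0,0]},
  {"offset": [0,-50,14],"turn": [0,0,0]},
  {"offset": [0,-50,14],"turn": [0,0,0]},
], hand=88)

```text
time_s: 1.2
tcp_pos: [0.2899, 0.3458, 0.2534]
tcp_rot: [[0.0, -0.073, 0.997], [0.0, 0.997, 0.073], [-1.0, -0.0, 0.0]]
force: [0.4, 0.8, 0.1]
grip_width: 0.0881
```

Request:
play_rows([
  {"offset": [0,-50,18],"turn": [0,0,0]},
  {"offset": [0,-50,18],"turn": [0,0,0]},
  {"offset": [0,-50,18],"turn": [0,0,0]},
  {"offset": [0,-50,18],"turn": [0,0,0]},
  {"offset": [0,-50,18],"turn": [0,0,0]},
  {"offset": [0,-50,18],"turn": [0,0,0]},
  {"offset": [0,-50,18],"turn": [0,0,0]},
  {"offset": [0,-50,18],"turn": [0,0,0]},
])

```text
time_s: 2.2
tcp_pos: [0.463, -0.0424, 0.2535]
tcp_rot: [[0.0, -0.074, 0.997], [0.0, 0.997, 0.074], [-1.0, 0.0, 0.0]]
force: [0.1, -0.0, -1.0]
grip_width: 0.0879
```

Run:
```python
from h import *
print(ctrl.state()['qpos']); go([.606,-.204,.25],4.25)
```

```text
[ 0.2061  0.4204 -0.3117  1.9586  0.1771  0.7882  1.439 ]
turn [-0.0302  0.0232 -0.0117] offset after turn [   3.4987 -171.7721  130.6222] now [ 0.463  -0.0424  0.2535] F [ 0.1194 -0.0178 -1.0494] w 0.08791884459825565 t 2.2
```

Request:
play_rows([
  {"offset": [0,-43,33],"turn": [0,0,0]},
  {"offset": [0,-43,33],"turn": [0,0,0]},
  {"offset": [0,-43,33],"turn": [0,0,0]},
  {"offset": [0,-43,32],"turn": [0,0,0]},
  {"offset": [0,0,0],"turn": [0,0,0]},
  {"offset": [0,0,0],"turn": [0,0,0]},
])

```text
time_s: 2.95
tcp_pos: [0.6051, -0.2016, 0.2529]
tcp_rot: [[-0.001, -0.074, 0.997], [0.001, 0.997, 0.074], [-1.0, 0.001, -0.001]]
force: [-0.2, 0.4, -0.4]
grip_width: 0.0881
```

Run:
```python
from h import *
c=cap('wrist','d.png'); print(c['mount'],c['fx']); P=pts(c)
np.save('P.npy',P)
m=(c['depth']>0)&(P[...,2]>.1)&(P[...,2]<.125)&(abs(P[...,0]-.6)<.1)&(abs(P[...,1]+.2)<.1)
q=P[m];print(m.sum(),cv2.minAreaRect((q[:,:2]*1000).astype(np.float32)),np.percentile(q[:,2],[5,50,95]))
go([.606,-.204,.093],4.25)
```

```text
[[-0.0003 -0.2961  0.9552 -0.1807]
 [ 1.     -0.0003  0.0002 -0.0016]
 [ 0.0003  0.9552  0.2961 -0.0763]
 [ 0.      0.      0.      1.    ]] 420.03306860663963
1904 ((606.8867797851562, -206.11685180664062), (101.12217712402344, 11.879523277282715), 3.7284717559814453) [0.1125 0.1163 0.118 ]
turn [ 0.0685 -0.0551 -0.0849] offset after turn [160.2291  -3.1333   0.7102] now [ 0.6051 -0.2009  0.2532] F [ 0.8476  0.8748 -0.2511] w 0.08810237112970938 t 3.0
```

View pics/d.png

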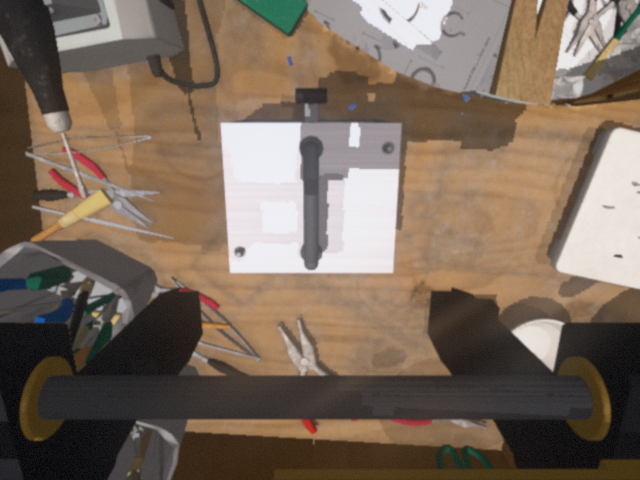

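The wrist view shows the handle from (312,147) to (312,260) and the pull bar at (311,96). The handle centre is (606.7,-205.8) mm with its top at 118 mm, so its axis is at 112 mm as expected. Descending to grasp.

Request:
play_rows([
  {"offset": [40,-4.6,1.4],"turn": [0,0,0]},
  {"offset": [40,0,0],"turn": [0,0,0]},
  {"offset": [30,0,0],"turn": [0,0,0]},
  {"offset": [20,0,0],"turn": [0,0,0]},
  {"offset": [15,0,0],"turn": [0,0,0]},
  {"offset": [15,0,0],"turn": [0,0,0]},
  {"offset": [0,0,0],"turn": [0,0,0]},
  {"offset": [0,0,0],"turn": [0,0,0]},
])

```text
time_s: 4.0
tcp_pos: [0.608, -0.2071, 0.094]
tcp_rot: [[0.001, -0.074, 0.997], [-0.0, 0.997, 0.074], [-1.0, -0.0, 0.001]]
force: [-0.4, -0.1, 0.4]
grip_width: 0.0878
```

Request:
play_rows([
  {"offset": [0,0,0]},
  {"offset": [0,0,0]},
  {"offset": [0,0,0]},
  {"offset": [0,0,0]},
  {"offset": [0,0,0]},
  {"offset": [0,0,0]},
], hand=0, grip_force=35)

```text
schema error: expected keys offset, turn
```

Request:
play_rows([
  {"offset": [0,0,0],"turn": [0,0,0]},
  {"offset": [0,0,0],"turn": [0,0,0]},
  {"offset": [0,0,0],"turn": [0,0,0]},
  {"offset": [0,0,0],"turn": [0,0,0]},
  {"offset": [0,0,0],"turn": [0,0,0]},
  {"offset": [0,0,0],"turn": [0,0,0]},
], hand=0, grip_force=35)

```text
time_s: 4.75
tcp_pos: [0.6075, -0.2071, 0.0934]
tcp_rot: [[0.0, -0.074, 0.997], [0.0, 0.997, 0.074], [-1.0, 0.0, 0.0]]
force: [0.3, 0.0, -0.1]
grip_width: 0.0302
```

Request:
play_rows([
  {"offset": [0,0,0],"turn": [0,0,0]},
  {"offset": [0,0,0],"turn": [0,0,0]},
  {"offset": [0,0,0],"turn": [0,0,0]},
  {"offset": [0,0,0],"turn": [0,0,0]},
  {"offset": [0,0,0],"turn": [0,0,0]},
])

```text
time_s: 5.38
tcp_pos: [0.6075, -0.2071, 0.0934]
tcp_rot: [[-0.0, -0.074, 0.997], [0.0, 0.997, 0.074], [-1.0, 0.0, -0.0]]
force: [0.4, 0.5, -0.3]
grip_width: 0.0
```

The fingers closed to 0, so they missed the bar. I'll look.

Run:
```python
from h import *
a=cap('scene');b=cap('wrist')
cv2.imwrite('pics/e.png',np.hstack([cv2.resize(a['color'][225:385,325:485],(390,390)),cv2.resize(b['color'],(410,390))]))
s=ctrl.state();print(s['tcp_pos'],s['grip_width'],s['force'])
t=cap('top');P=pts(t)
m=(t['depth']>0)&(P[...,2]>.075)&(P[...,2]<.09)&(abs(P[...,0]-.6)<.12)&(abs(P[...,1]+.2)<.12)
print(cv2.minAreaRect((P[m][:,:2]*1000).astype(np.float32)),np.median(P[m][:,2]))
```

```text
[ 0.6075 -0.2071  0.0934] 0.0006388467764547833 [-0.5367  0.1379  0.2332]
((593.6815185546875, -205.04464721679688), (156.61346435546875, 147.23548889160156), 4.949140548706055) 0.08410222921975818
```

View pics/e.png

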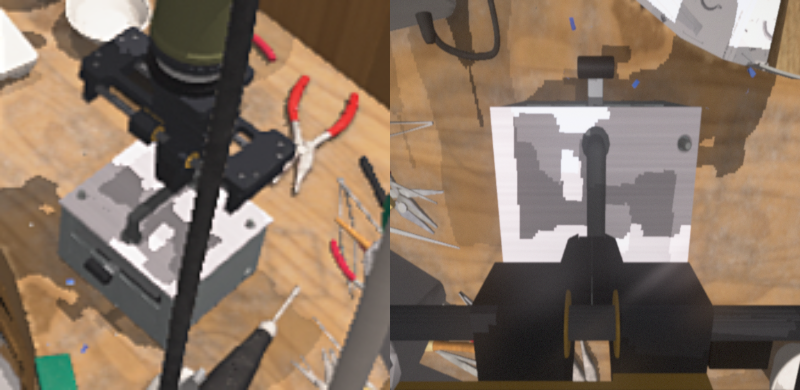

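Request:
play_rows([
  {"offset": [-3,0,0],"turn": [0,0,0]},
  {"offset": [-3,0,0],"turn": [0,0,0]},
  {"offset": [-2,0,0],"turn": [0,0,0]},
  {"offset": [0,0,0],"turn": [0,0,0]},
  {"offset": [0,0,0],"turn": [0,0,0]},
])

```text
time_s: 6.15
tcp_pos: [0.6074, -0.2071, 0.1014]
tcp_rot: [[-0.0, -0.074, 0.997], [0.0, 0.997, 0.074], [-1.0, 0.0, -0.0]]
force: [0.9, 0.9, 0.2]
grip_width: 0.0006
```

Run:
```python
from h import *
b=cap('wrist')
cv2.imwrite('pics/f.png',cv2.resize(b['color'][230:430,220:440],(770,600)[::1],interpolation=cv2.INTER_CUBIC))
s=ctrl.state();print(s['tcp_pos'],s['grip_width'],s['force'])
t=cap('top');P=pts(t)
m=(t['depth']>0)&(P[...,2]>.075)&(P[...,2]<.1)&(abs(P[...,0]-.6)<.08)&(abs(P[...,1]+.2)<.12)
print(cv2.minAreaRect((P[m][:,:2]*1000).astype(np.float32)),np.median(P[m][:,2]))
```

```text
[ 0.6074 -0.2071  0.1013] 0.0007173777225266331 [-1.0206  0.6345 -0.2568]
((595.6577758789062, -205.53564453125), (152.7083282470703, 146.95315551757812), 4.317249298095703) 0.08418555029454966
```

View pics/f.png

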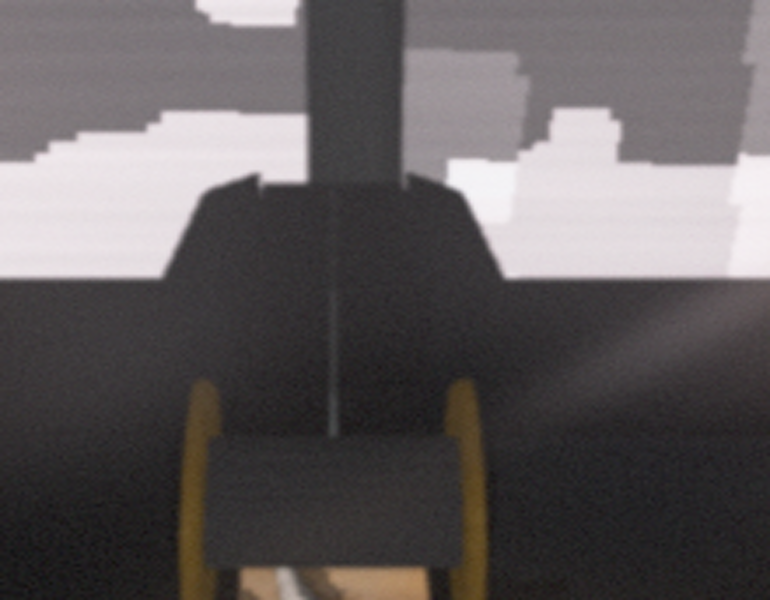

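Run:
```python
from h import *
for n in('wrist','top','scene'):
    c=dict(np.load(n+'.npz'));P=pts(c)
    if n=='wrist':
        for v in (200,230,260,275,278,281,283,285,288,292,300,310,320,340):
            print(v,[ (P[v,u]*1000).round(0).tolist() for u in (295,315,322,330,345)])
    else:
        m=(c['depth']>0)&(abs(P[...,0]-.606)<.06)&(abs(P[...,1]+.205)<.03)&(P[...,2]>.09)
        q=P[m];print(n,np.histogram(q[:,2],np.arange(.09,.4,.01)))
        for x in(.56,.565,.57,.575,.58,.585):
            k=m&(abs(P[...,0]-x)<.003)&(P[...,2]<.14); print(x,P[k].mean(0) if k.any() else 0,k.sum())
```

```text
200 [[576.0, -221.0, 83.0], [568.0, -211.0, 117.0], [568.0, -209.0, 117.0], [568.0, -205.0, 115.0], [574.0, -196.0, 84.0]]
230 [[591.0, -220.0, 84.0], [581.0, -211.0, 116.0], [580.0, -208.0, 117.0], [580.0, -204.0, 116.0], [589.0, -195.0, 83.0]]
260 [[607.0, -219.0, 84.0], [594.0, -210.0, 117.0], [593.0, -207.0, 117.0], [594.0, -203.0, 115.0], [605.0, -193.0, 83.0]]
275 [[615.0, -218.0, 83.0], [600.0, -209.0, 117.0], [600.0, -206.0, 117.0], [600.0, -203.0, 117.0], [613.0, -193.0, 83.0]]
278 [[616.0, -218.0, 84.0], [602.0, -209.0, 116.0], [601.0, -206.0, 117.0], [602.0, -203.0, 116.0], [615.0, -193.0, 84.0]]
281 [[618.0, -218.0, 84.0], [603.0, -209.0, 116.0], [602.0, -206.0, 118.0], [603.0, -202.0, 116.0], [617.0, -192.0, 83.0]]
283 [[620.0, -218.0, 83.0], [604.0, -209.0, 117.0], [604.0, -206.0, 117.0], [604.0, -202.0, 116.0], [618.0, -192.0, 83.0]]
285 [[620.0, -218.0, 84.0], [605.0, -209.0, 117.0], [604.0, -206.0, 118.0], [605.0, -202.0, 116.0], [618.0, -192.0, 85.0]]
288 [[622.0, -218.0, 83.0], [606.0, -209.0, 117.0], [605.0, -206.0, 118.0], [606.0, -202.0, 117.0], [620.0, -192.0, 
[... 1143 characters left out ...]
5751 -0.2057  0.1173] 16
0.58 [ 0.5803 -0.2055  0.1167] 16
0.585 [ 0.5843 -0.204   0.1138] 11
scene (array([ 44,  18, 105,  20,  34,  43,  45,  27,  10,   4,  14,  74, 199,
        37,  88,  70,  47,   1,  32,  78, 158,  31,  82,  75, 116,  89,
        93, 101,  92, 103,  95]), array([0.09, 0.1 , 0.11, 0.12, 0.13, 0.14, 0.15, 0.16, 0.17, 0.18, 0.19,
       0.2 , 0.21, 0.22, 0.23, 0.24, 0.25, 0.26, 0.27, 0.28, 0.29, 0.3 ,
       0.31, 0.32, 0.33, 0.34, 0.35, 0.36, 0.37, 0.38, 0.39, 0.4 ]))
0.56 [ 0.5597 -0.2085  0.1061] 31
0.565 [ 0.5648 -0.2094  0.1082] 23
0.57 [ 0.57   -0.2072  0.1145] 15
0.575 [ 0.5751 -0.2072  0.114 ] 16
0.58 [ 0.5802 -0.206   0.1176] 13
0.585 [ 0.5851 -0.2063  0.1147] 16
```

The depth shows the closed fingertips at z≈136 mm while the reported TCP is at 101 mm, so they closed about 35 mm above where the text puts them, just over the bar. I'll check whether the same held with the fingers open.

Run:
```python
from h import *
P=np.load('P.npy')
for u in (160,175,190,195,435,440,450,465): 
    col=P[280:340,u]; print(u,[(280+v,(col[v]*1000).round(0).tolist()) for v in range(0,60,4) if col[v][2]>.2][:3])
m=(P[...,2]>.22)&(P[...,2]<.4)&(P[...,0]>.5)&(P[...,0]<.7)
ys=P[m]; 
for y in np.arange(-.3,-.1,.01):
    k=ys[abs(ys[:,1]-y)<.005]; print(round(y,3),len(k),k[:,2].min() if len(k) else None)
```

```text
160 [(296, [599.0, -260.0, 295.0]), (300, [598.0, -258.0, 300.0]), (304, [599.0, -257.0, 302.0])]
175 [(288, [599.0, -256.0, 289.0]), (292, [599.0, -256.0, 290.0]), (296, [600.0, -255.0, 292.0])]
190 [(292, [600.0, -251.0, 289.0]), (296, [600.0, -250.0, 292.0]), (300, [600.0, -249.0, 296.0])]
195 [(292, [599.0, -249.0, 289.0]), (296, [599.0, -248.0, 293.0]), (300, [601.0, -248.0, 293.0])]
435 [(292, [593.0, -159.0, 290.0]), (296, [593.0, -159.0, 292.0]), (300, [594.0, -160.0, 294.0])]
440 [(292, [593.0, -157.0, 288.0]), (296, [593.0, -158.0, 293.0]), (300, [593.0, -159.0, 296.0])]
450 [(292, [593.0, -153.0, 289.0]), (296, [592.0, -155.0, 293.0]), (300, [593.0, -155.0, 296.0])]
465 [(292, [590.0, -149.0, 293.0]), (296, [591.0, -150.0, 295.0]), (300, [591.0, -151.0, 299.0])]
-0.3 0 None
-0.29 0 None
-0.28 0 None
-0.27 263 0.3327191743729203
-0.26 12796 0.28725079418854244
-0.25 9160 0.286306521018595
-0.24 2369 0.3625286641009916
-0.23 2362 0.36279167283114216
-0.22 2379 0.3626799956816944
-0.21 2808 0.36243295571373313
-0.2 3027 0.3627566906396906
-0.19 3015 0.36298829234274976
-0.18 3041 0.3629485810168892
-0.17 3045 0.3625583430767776
-0.16 7203 0.28667537378278685
-0.15 15606 0.2873160450234087
-0.14 486 0.31233236347049453
-0.13 0 None
-0.12 0 None
-0.11 0 None
```

The same 34.5 mm offset holds with the fingers open, so I'll treat the true tips as 34.5 mm behind the reported TCP. Open, go down 43 mm more, then grip.

Request:
play_rows([
  {"offset": [0,1,0],"turn": [0,0,0]},
  {"offset": [0,0,0],"turn": [0,0,0]},
  {"offset": [0,0,0],"turn": [0,0,0]},
  {"offset": [0,0,0],"turn": [0,0,0]},
  {"offset": [0,0,0],"turn": [0,0,0]},
  {"offset": [0,0,0],"turn": [0,0,0]},
], hand=60)

```text
time_s: 7.0
tcp_pos: [0.6074, -0.2061, 0.1014]
tcp_rot: [[0.0, -0.074, 0.997], [0.0, 0.997, 0.074], [-1.0, 0.0, 0.0]]
force: [-0.4, 0.2, -1.1]
grip_width: 0.0585
```

Request:
play_rows([
  {"offset": [8,0,0],"turn": [0,0,0]},
  {"offset": [8,0,0],"turn": [0,0,0]},
  {"offset": [8,0,0],"turn": [0,0,0]},
  {"offset": [7,0,0],"turn": [0,0,0]},
  {"offset": [6,0,0],"turn": [0,0,0]},
  {"offset": [6,0,0],"turn": [0,0,0]},
  {"offset": [0,0,0],"turn": [0,0,0]},
])

```text
time_s: 7.88
tcp_pos: [0.6071, -0.206, 0.0579]
tcp_rot: [[-0.001, -0.074, 0.997], [0.0, 0.997, 0.074], [-1.0, 0.0, -0.001]]
force: [-1.1, -0.1, 0.1]
grip_width: 0.0602
```

Request:
play_rows([
  {"offset": [0,0,0],"turn": [0,0,0]},
  {"offset": [0,0,0],"turn": [0,0,0]},
  {"offset": [0,0,0],"turn": [0,0,0]},
  {"offset": [0,0,0],"turn": [0,0,0]},
  {"offset": [0,0,0],"turn": [0,0,0]},
  {"offset": [0,0,0],"turn": [0,0,0]},
  {"offset": [0,0,0],"turn": [0,0,0]},
  {"offset": [0,0,0],"turn": [0,0,0]},
], hand=0, grip_force=35)

```text
time_s: 8.88
tcp_pos: [0.6074, -0.2057, 0.0585]
tcp_rot: [[0.0, -0.074, 0.997], [0.0, 0.997, 0.074], [-1.0, 0.0, 0.0]]
force: [-1.2, 0.8, 2.1]
grip_width: 0.0101
```

Request:
play_rows([
  {"offset": [-4,0,0],"turn": [0,0,0]},
  {"offset": [-6,0,0],"turn": [0,0,0]},
  {"offset": [-8,0,0],"turn": [0,0,0]},
  {"offset": [-10,0,0],"turn": [0,0,0]},
  {"offset": [-10,0,0],"turn": [0,0,0]},
  {"offset": [-6,0,0],"turn": [0,0,0]},
  {"offset": [0,0,0],"turn": [0,0,0]},
  {"offset": [0,0,0],"turn": [0,0,0]},
])

```text
time_s: 9.88
tcp_pos: [0.6071, -0.2061, 0.1021]
tcp_rot: [[-0.001, -0.074, 0.997], [0.0, 0.997, 0.074], [-1.0, 0.0, -0.001]]
force: [-0.5, 0.3, -3.1]
grip_width: 0.0102
```

Run:
```python
from h import *
s=ctrl.state();print(s['tcp_pos'],s['grip_width'],s['force'],s['wrist_torque'])
b=cap('wrist');P=pts(b);hsv=cv2.cvtColor(b['color'],cv2.COLOR_BGR2HSV)
m=(b['depth']>0)&(P[...,2]>.1)&(P[...,2]<.15)&(hsv[...,2]>90)&(abs(P[...,0]-.6)<.08)&(abs(P[...,1]+.2)<.09)
q=P[m];A=np.c_[q[:,:2],np.ones(len(q))];print(len(q),np.linalg.lstsq(A,q[:,2],rcond=None)[0],q.mean(0))
go([.62,.207,.11],-8.2)
```

```text
[ 0.6071 -0.2061  0.1021] 0.010166403275497279 [-0.5192  0.2758 -3.0958] [0.0317 0.0193 0.032 ]
62123 [0.0015 0.0002 0.1261] [ 0.5759 -0.2105  0.127 ]
turn [12.4198 -0.0484 -0.0142] offset after turn [ -8.0218 410.6709 -46.1046] now [ 0.6071 -0.206   0.102 ] F [-0.8318 -0.9785 -1.9997] w 0.010546983281756437 t 9.925
```

The plate is lifted and level, about 3 N hanging from the gripper. Carrying it to the board.

Request:
play_rows([
  {"offset": [-4,0,0],"turn": [4,0,0]},
  {"offset": [-4,0,0],"turn": [4.4,0,0]},
  {"offset": [0,10,-1],"turn": [4,0,0]},
  {"offset": [0,25,-3],"turn": [0,0,0]},
  {"offset": [0,40,-4.6],"turn": [0,0,0]},
  {"offset": [0,42,-4.7],"turn": [0,0,0]},
  {"offset": [0,42,-4.7],"turn": [0,0,0]},
  {"offset": [0,42,-4.7],"turn": [0,0,0]},
])

```text
time_s: 10.92
tcp_pos: [0.6126, -0.0025, 0.1101]
tcp_rot: [[-0.0, 0.142, 0.99], [0.0, 0.99, -0.142], [-1.0, 0.0, -0.0]]
force: [0.9, -0.3, -1.9]
grip_width: 0.0104
```

Request:
play_rows([
  {"offset": [0,42,-4.7],"turn": [0,0,0]},
  {"offset": [0,42,-4.7],"turn": [0,0,0]},
  {"offset": [0,42,-4.7],"turn": [0,0,0]},
  {"offset": [0,40,-4.5],"turn": [0,0,0]},
  {"offset": [0,30,-3.5],"turn": [0,0,0]},
  {"offset": [0,14,-1.5],"turn": [0,0,0]},
  {"offset": [0,0,0],"turn": [0,0,0]},
  {"offset": [0,0,0],"turn": [0,0,0]},
])

```text
time_s: 11.92
tcp_pos: [0.6196, 0.2046, 0.1102]
tcp_rot: [[-0.0, 0.145, 0.989], [-0.002, 0.989, -0.145], [-1.0, -0.002, 0.0]]
force: [-0.7, -0.3, -2.0]
grip_width: 0.0104
```

Run:
```python
from h import *
go([.62,.207,.008],-8.2)
c=cap('wrist','g.png');P=pts(c);hsv=cv2.cvtColor(c['color'],cv2.COLOR_BGR2HSV)
m=(c['depth']>0)&(abs(P[...,2]-.029)<.006)&(abs(P[...,0]-.6)<.12)&(abs(P[...,1]-.2)<.2)&(hsv[...,2]>140)&(hsv[...,1]<50)
q=P[m];print('board z',len(q),np.median(q[:,2]))
m=(c['depth']>0)&(P[...,2]>.115)&(P[...,2]<.15)&(hsv[...,2]>90)&(abs(P[...,0]-.62)<.09)&(abs(P[...,1]-.2)<.09)
q=P[m];A=np.c_[q[:,:2],np.ones(len(q))];print(len(q),np.linalg.lstsq(A,q[:,2],rcond=None)[0],np.median(q[:,2]))
```

```text
turn [-0.1122  0.0008  0.1243] offset after turn [102.2077   2.4114   0.0378] now [0.6196 0.2046 0.1102] F [-0.7336 -0.2983 -2.0273] w 0.010421587246110699 t 11.925
board z 24945 0.02834970379026852
61818 [ 0.0022 -0.0013  0.134 ] 0.13505577472240315
```

View pics/g.png

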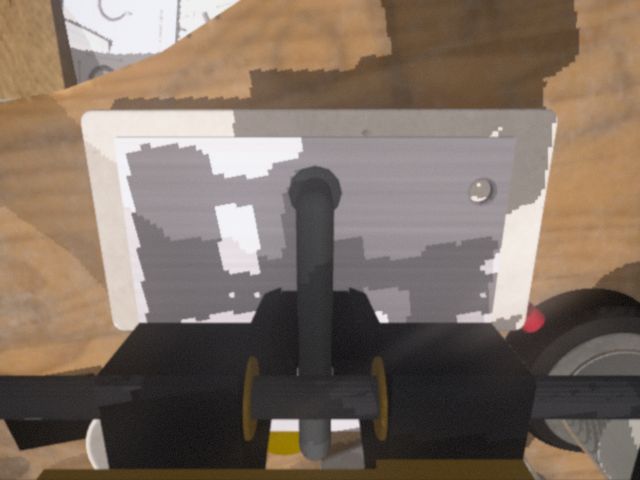

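The wrist view shows the plate level over the board, with an even margin of board around it (board corners at about (85,112) and (555,112)). Lowering.

Request:
play_rows([
  {"offset": [15,2,0],"turn": [0,0,0]},
  {"offset": [20,0,0],"turn": [0,0,0]},
  {"offset": [20,0,0],"turn": [0,0,0]},
  {"offset": [15,0,0],"turn": [0,0,0]},
  {"offset": [12,0,0],"turn": [0,0,0]},
  {"offset": [8,0,0],"turn": [0,0,0]},
  {"offset": [5,0,0],"turn": [0,0,0]},
  {"offset": [3,0,0],"turn": [0,0,0]},
])

```text
time_s: 12.98
tcp_pos: [0.6199, 0.2094, 0.0125]
tcp_rot: [[0.001, 0.142, 0.99], [0.0, 0.99, -0.142], [-1.0, 0.0, 0.0]]
force: [0.7, -0.5, -2.5]
grip_width: 0.0103
```

Request:
play_rows([
  {"offset": [1.5,0,0],"turn": [0,0,0]},
  {"offset": [1,0,0],"turn": [0,0,0]},
  {"offset": [1,0,0],"turn": [0,0,0]},
  {"offset": [0,0,0],"turn": [0,0,0]},
])

```text
time_s: 13.48
tcp_pos: [0.6197, 0.2093, 0.009]
tcp_rot: [[0.0, 0.142, 0.99], [0.0, 0.99, -0.142], [-1.0, 0.0, 0.0]]
force: [-0.2, -0.2, -2.7]
grip_width: 0.0104
```

Request:
play_rows([
  {"offset": [0.7,0,0],"turn": [0,0,0]},
  {"offset": [0.6,0,0],"turn": [0,0,0]},
  {"offset": [0.6,0,0],"turn": [0,0,0]},
  {"offset": [0,0,0],"turn": [0,0,0]},
])

```text
time_s: 13.98
tcp_pos: [0.6197, 0.2093, 0.0075]
tcp_rot: [[0.0, 0.142, 0.99], [0.0, 0.99, -0.142], [-1.0, 0.0, 0.0]]
force: [-1.9, -0.6, 3.3]
grip_width: 0.0105
```

The plate is on the board, the vertical force having changed sign. Release and rise.

Request:
play_rows([
  {"offset": [0,0,0],"turn": [0,0,0]},
  {"offset": [0,0,0],"turn": [0,0,0]},
  {"offset": [0,0,0],"turn": [0,0,0]},
  {"offset": [0,0,0],"turn": [0,0,0]},
  {"offset": [0,0,0],"turn": [0,0,0]},
  {"offset": [0,0,0],"turn": [0,0,0]},
  {"offset": [0,0,0],"turn": [0,0,0]},
], hand=60)

```text
time_s: 14.85
tcp_pos: [0.6197, 0.2093, 0.007]
tcp_rot: [[0.0, 0.142, 0.99], [0.0, 0.99, -0.142], [-1.0, 0.0, 0.0]]
force: [0.5, -0.1, 1.0]
grip_width: 0.0596
```

Request:
play_rows([
  {"offset": [-10,0,0],"turn": [0,0,0]},
  {"offset": [-20,0,0],"turn": [0,0,0]},
  {"offset": [-30,0,0],"turn": [0,0,0]},
  {"offset": [-40,0,0],"turn": [0,0,0]},
  {"offset": [-40,0,0],"turn": [0,0,0]},
  {"offset": [-30,0,0],"turn": [0,0,0]},
  {"offset": [0,0,0],"turn": [0,0,0]},
])

```text
time_s: 15.72
tcp_pos: [0.6218, 0.2101, 0.1813]
tcp_rot: [[0.007, 0.142, 0.99], [0.003, 0.99, -0.143], [-1.0, 0.004, 0.007]]
force: [1.3, -0.1, -0.1]
grip_width: 0.0599
```

Run:
```python
from h import *
for n in ('scene','top'):
    c=cap(n);P=pts(c);hsv=cv2.cvtColor(c['color'],cv2.COLOR_BGR2HSV)
    # pull bar: dark blob near expected position
    m=(c['depth']>0)&(P[...,2]>.055)&(P[...,2]<.085)&(abs(P[...,0]-.52)<.03)&(abs(P[...,1]+.21)<.03)&(hsv[...,2]<70)
    k,l,st,ce=cv2.connectedComponentsWithStats(m.astype(np.uint8))
    if k>1:
        i=1+st[1:,4].argmax();q=P[l==i];print(n,st[i],ce[i],q.mean(0),q.min(0),q.max(0),cv2.minAreaRect((q[:,:2]*1000).astype(np.float32)))
    m=(c['depth']>0)&(P[...,2]>.03)&(P[...,2]<.04)&(hsv[...,2]>100)&(abs(P[...,0]-.62)<.1)&(abs(P[...,1]-.2)<.12)
    print('cover',cv2.minAreaRect((P[m][:,:2]*1000).astype(np.float32)),np.median(P[m][:,2]))
R=np.radians(4.25);x=np.array([np.cos(R),np.sin(R)])
print('expected bar',np.array([606.5,-205])-86*x)
go([.52,-.212,.16],4.25)
```

```text
scene [359 331  12  11  70] [364.5 336. ] [ 0.5192 -0.21    0.0749] [ 0.5142 -0.2238  0.0595] [ 0.5267 -0.1959  0.0814] ((520.4190063476562, -209.76614379882812), (12.342040061950684, 27.84697151184082), 1.2365566492080688)
cover ((617.5392456054688, 200.73599243164062), (261.3885498046875, 151.2809600830078), 81.86106872558594) 0.03359110143426447
top [441 257   2   1   2] [441.5 257. ] [ 0.5248 -0.2071  0.0742] [ 0.5248 -0.2083  0.0742] [ 0.5248 -0.206   0.0743] ((524.7643432617188, -207.12841796875), (2.2953689098358154, 0.0), 90.52410125732422)
cover ((604.91064453125, 126.32035064697266), (155.22332763671875, 92.04315948486328), 0.40376362204551697) 0.032108368478001914
expected bar [ 520.7365 -211.3733]
turn [-12.4304   0.0319  -0.0143] offset after turn [  17.625  -412.6358 -130.4313] now [0.6195 0.2092 0.1776] F [0.5994 0.2452 0.0257] w 0.05980358409495198 t 15.825
```

The bar measures (520.4,−209.8) mm from the scene camera, against (520.7,−211.4) mm expected. Moving above it.

Request:
play_rows([
  {"offset": [0,-5,-2],"turn": [-4,0,0]},
  {"offset": [0,-20,-6],"turn": [-4.4,0,0]},
  {"offset": [0,-30,-9],"turn": [-4,0,0]},
  {"offset": [0,-45,-14],"turn": [0,0,0]},
  {"offset": [0,-45,-14],"turn": [0,0,0]},
  {"offset": [0,-45,-14],"turn": [0,0,0]},
  {"offset": [0,-45,-14],"turn": [0,0,0]},
  {"offset": [0,-45,-14],"turn": [0,0,0]},
])

```text
time_s: 16.82
tcp_pos: [0.5459, -0.0759, 0.1759]
tcp_rot: [[-0.003, -0.074, 0.997], [0.0, 0.997, 0.074], [-1.0, 0.0, -0.003]]
force: [1.6, 0.1, -0.8]
grip_width: 0.0597
```

Request:
play_rows([
  {"offset": [0,-45,-14],"turn": [0,0,0]},
  {"offset": [0,-40,-14],"turn": [0,0,0]},
  {"offset": [0,-30,-10],"turn": [0,0,0]},
  {"offset": [0,-10,-4],"turn": [0,0,0]},
  {"offset": [0,0,0],"turn": [0,0,0]},
  {"offset": [0,0,0],"turn": [0,0,0]},
])

```text
time_s: 17.58
tcp_pos: [0.5153, -0.2001, 0.1768]
tcp_rot: [[0.0, -0.076, 0.997], [0.002, 0.997, 0.076], [-1.0, 0.001, 0.0]]
force: [-0.6, 0.6, 0.8]
grip_width: 0.0603
```

Run:
```python
from h import *
c=cap('wrist','i.png');P=pts(c);hsv=cv2.cvtColor(c['color'],cv2.COLOR_BGR2HSV)
m=(c['depth']>0)&(P[...,2]>.06)&(P[...,2]<.085)&(abs(P[...,0]-.52)<.025)&(abs(P[...,1]+.21)<.03)&(hsv[...,2]<80)
k,l,st,ce=cv2.connectedComponentsWithStats(m.astype(np.uint8));i=1+st[1:,4].argmax();q=P[l==i];print(st[i],ce[i],q.min(0),q.max(0),np.percentile(q[:,2],[50,90]),cv2.minAreaRect((q[:,:2]*1000).astype(np.float32)))
# top camera two-view + cover check
t=cap('top');Q=pts(t);h2=cv2.cvtColor(t['color'],cv2.COLOR_BGR2HSV)
m=(t['depth']>0)&(Q[...,2]>.05)&(Q[...,2]<.072)&(abs(Q[...,0]-.62)<.07)&(abs(Q[...,1]-.207)<.03)
print('handle',m.sum(),cv2.minAreaRect((Q[m][:,:2]*1000).astype(np.float32)),Q[m][:,2].max())
go([.5205,-.2105,.0225],4.25)
```

```text
[280 217  37  16 582] [298.2543 224.4983] [ 0.5148 -0.2258  0.0688] [ 0.5273 -0.1998  0.0765] [0.0742 0.0755] ((520.9671630859375, -212.91282653808594), (11.179024696350098, 25.408533096313477), 4.362345218658447)
handle 217 ((617.7897338867188, 209.37611389160156), (12.552836418151855, 100.61507415771484), 81.94424438476562) 0.07083473015576036
turn [ 0.1276  0.0211 -0.0564] offset after turn [154.4757 -10.507    4.4126] now [ 0.5153 -0.2003  0.177 ] F [0.8763 0.1577 0.9969] w 0.05997803219820273 t 17.675
```

View pics/i.png

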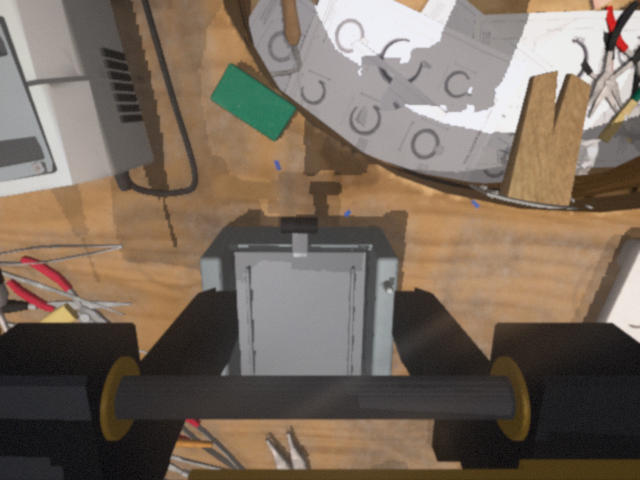

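The housing is open and the flap is shut. The pull bar is at (298,224), giving (521,−212.5) mm with its top at 76 mm and axis at 70 mm. Descending to pinch it end to end.

Request:
play_rows([
  {"offset": [20,-12,4.8],"turn": [0,0,0]},
  {"offset": [30,0,0],"turn": [0,0,0]},
  {"offset": [30,0,0],"turn": [0,0,0]},
  {"offset": [25,0,0],"turn": [0,0,0]},
  {"offset": [20,0,0],"turn": [0,0,0]},
  {"offset": [15,0,0],"turn": [0,0,0]},
  {"offset": [10,0,0],"turn": [0,0,0]},
  {"offset": [4,0,0],"turn": [0,0,0]},
])

```text
time_s: 18.68
tcp_pos: [0.5205, -0.2136, 0.0227]
tcp_rot: [[-0.0, -0.074, 0.997], [0.0, 0.997, 0.074], [-1.0, 0.0, -0.0]]
force: [0.3, 0.0, 0.0]
grip_width: 0.0599
```

Request:
play_rows([
  {"offset": [0,0,0],"turn": [0,0,0]},
  {"offset": [0,0,0],"turn": [0,0,0]},
  {"offset": [0,0,0],"turn": [0,0,0]},
  {"offset": [0,0,0],"turn": [0,0,0]},
  {"offset": [0,0,0],"turn": [0,0,0]},
  {"offset": [0,0,0],"turn": [0,0,0]},
  {"offset": [0,0,0],"turn": [0,0,0]},
], hand=0, grip_force=30)

```text
time_s: 19.55
tcp_pos: [0.5204, -0.2109, 0.0232]
tcp_rot: [[-0.0, -0.076, 0.997], [0.003, 0.997, 0.076], [-1.0, 0.003, -0.0]]
force: [-0.9, 6.4, 2.0]
grip_width: 0.0254
```

Pinched at 25.4 mm; the tool was pulled 2.7 mm sideways, so I relieve that while raising along the hinge arc.

Request:
play_rows([
  {"offset": [0,2.5,0],"turn": [0,0,0]},
  {"offset": [-9,0,1.2],"turn": [0,0,0]},
  {"offset": [-9.1,0,1.8],"turn": [0,0,0]},
  {"offset": [-8.9,0,2.4],"turn": [0,0,0]},
  {"offset": [-8.7,0,3],"turn": [0,0,0]},
  {"offset": [-8.4,0,3.6],"turn": [0,0,0]},
  {"offset": [-8.3,0,4],"turn": [0,0,0]},
  {"offset": [0,0,0],"turn": [0,0,0]},
])

```text
time_s: 20.55
tcp_pos: [0.5361, -0.2098, 0.0759]
tcp_rot: [[-0.0, -0.074, 0.997], [0.0, 0.997, 0.074], [-1.0, 0.0, -0.0]]
force: [-0.2, 4.1, -4.1]
grip_width: 0.0249
```

Request:
play_rows([
  {"offset": [-7.9,1,4.6],"turn": [0,0,0]},
  {"offset": [-7.7,0.5,5.1],"turn": [0,0,0]},
  {"offset": [-7.3,0,5.6],"turn": [0,0,0]},
  {"offset": [-6.9,0,6.1],"turn": [0,0,0]},
  {"offset": [-6.5,0,6.5],"turn": [0,0,0]},
  {"offset": [-6.1,0,6.9],"turn": [0,0,0]},
  {"offset": [0,0,0],"turn": [0,0,0]},
  {"offset": [0,0,0],"turn": [0,0,0]},
])

```text
time_s: 21.55
tcp_pos: [0.5699, -0.2071, 0.1177]
tcp_rot: [[-0.001, -0.073, 0.997], [-0.001, 0.997, 0.073], [-1.0, -0.001, -0.001]]
force: [-3.9, -2.9, -0.8]
grip_width: 0.0253
```

Run:
```python
from h import *
go([0.5713,-.207,.1176],4.25)
w=cap('wrist','j.png');a=cap('scene');t=cap('top')
cv2.imwrite('pics/j.png',np.hstack([cv2.resize(a['color'][225:385,325:485],(390,390)),cv2.resize(w['color'],(410,390))]))
R=np.radians(4.25);ex=np.array([np.cos(R),np.sin(R)]);ey=np.array([-ex[1],ex[0]]);o=np.array([.6065,-.205])
for n,c in(('w',w),('s',a),('t',t)):
    P=pts(c);L=np.stack([(P[...,:2]-o)@ex,(P[...,:2]-o)@ey,P[...,2]],-1)
    m=(c['depth']>0)&(abs(L[...,1])<.045)&(L[...,0]>-.06)&(L[...,0]<.045)&(L[...,2]>.07)&(L[...,2]<.135)&(abs(L[...,1])>.025)
    q=L[m]
    if len(q)>50:
        x,y=q[:,0],q[:,2]
        for _ in range(6):
            p=np.polyfit(x,y,1);r=abs(np.polyval(p,x)-y);k=r<max(.004,np.median(r)*2);x,y=x[k],y[k]
        print(n,len(q),len(x),'angle',np.degrees(np.arctan(-p[0])),'z at hinge',np.polyval(p,.054))
P=pts(t);h2=cv2.cvtColor(t['color'],cv2.COLOR_BGR2HSV)
m=(t['depth']>0)&(P[...,2]>.05)&(P[...,2]<.072)&(abs(P[...,0]-.62)<.07)&(abs(P[...,1]-.207)<.03)
print('handle',cv2.minAreaRect((P[m][:,:2]*1000).astype(np.float32)),np.median(P[m][:,2]))
```

```text
turn [-0.0762 -0.0734  0.0523] offset after turn [ 0.1237 -0.0127  1.3916] now [ 0.5699 -0.2071  0.1177] F [-3.855  -2.9306 -0.8252] w 0.025289003362619532 t 21.55
w 152 151 angle 43.743554243207136 z at hinge 0.06077516737237665
t 118 111 angle 43.391044221332415 z at hinge 0.061119991870734476
handle ((618.159912109375, 208.93435668945312), (12.350449562072754, 100.68391418457031), 81.814453125) 0.06562579653622014
```

View pics/j.png

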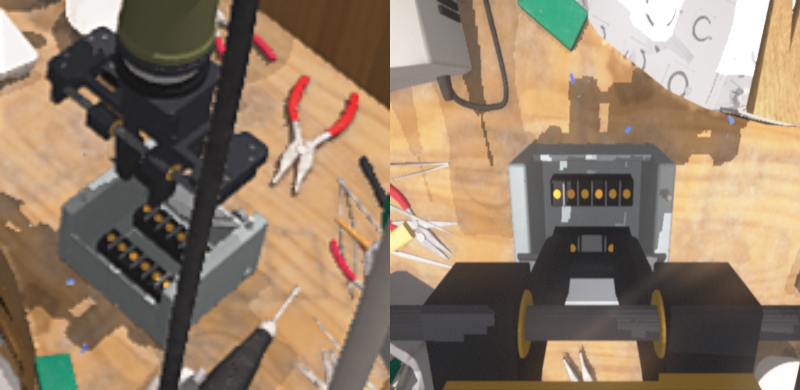

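The terminals are exposed, the bar is held between the fingers at about (592,243) in the wrist panel, and the flap measures 43.4–43.7°. I'll hold for a second to check it's steady, then hand in.

Request:
play_rows([
  {"offset": [-0.7,-0.5,0.7],"turn": [0,0,0]},
  {"offset": [0,0,0],"turn": [0,0,0]},
  {"offset": [0,0,0],"turn": [0,0,0]},
  {"offset": [0,0,0],"turn": [0,0,0]},
  {"offset": [0,0,0],"turn": [0,0,0]},
  {"offset": [0,0,0],"turn": [0,0,0]},
  {"offset": [0,0,0],"turn": [0,0,0]},
  {"offset": [0,0,0],"turn": [0,0,0]},
])

```text
time_s: 22.7
tcp_pos: [0.5707, -0.207, 0.1184]
tcp_rot: [[-0.001, -0.073, 0.997], [-0.0, 0.997, 0.073], [-1.0, -0.0, -0.001]]
force: [-3.9, -3.1, 0.5]
grip_width: 0.0256
```

Run:
```python
from h import *
from station import job_done
w=cap('wrist');t=cap('top');s=ctrl.state();print(s['tcp_pos'],s['force'],s['grip_width'])
R=np.radians(4.25);ex=np.array([np.cos(R),np.sin(R)]);ey=np.array([-ex[1],ex[0]]);o=np.array([.6065,-.205]);ang=[]
for c in(w,t):
    P=pts(c);L=np.stack([(P[...,:2]-o)@ex,(P[...,:2]-o)@ey,P[...,2]],-1)
    m=(c['depth']>0)&(abs(L[...,1])<.045)&(L[...,0]>-.06)&(L[...,0]<.045)&(L[...,2]>.07)&(L[...,2]<.135)&(abs(L[...,1])>.025)
    x,y=L[m][:,0],L[m][:,2]
    for _ in range(6):
        p=np.polyfit(x,y,1);r=abs(np.polyval(p,x)-y);k=r<max(.004,np.median(r)*2);x,y=x[k],y[k]
    ang.append(np.degrees(np.arctan(-p[0])))
print(ang)
if all(abs(a-45)<3 for a in ang) and abs(s['grip_width']-.0253)<.002: print('handing in',job_done())
```

```text
[ 0.5707 -0.207   0.1184] [-3.841  -3.3491 -0.4441] 0.025615713416831273
[np.float64(43.718316227249886), np.float64(44.342378712421414)]
the job is handed in; nothing more can be done
handing in None
```

The cover plate is on the soldering board, flat and handle up. The gripper is holding the guard open at about 44°. I handed the job in at about 23 s on the robot's clock.

- **Cover:** before hand-in the handle was within about 3 mm of the board's middle. I judged it flat from its level lift and soft landing; I did not fit its tilt again after release.
- **Guard:** the last checks gave 43.7° from the wrist camera and 44.3° from the top camera, with the pull bar pinched at 25.6 mm. The tool was steady. A side load of about 3–4 N remained on the wrist.
- **What disagreed:** the fingertips are about 34.5 mm behind the stated TCP. My first grip on the handle therefore closed on air above the bar, without touching anything. I measured the offset from the wrist camera's depth readings and used it for both grasps.
- **Not checked:** I did not measure the positions of the pliers, wax block or charcoal block at the end. There was no sign of contact with them during the moves.

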